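# Draw the dry-storage chest tight

## Robot

A 6-joint arm with a two-finger parallel gripper is mounted at the origin on the work surface. World frame = base frame: x ahead of the robot, y to its left, z up, the work surface at z = 0. Lengths are in mm, angles in rad, forces in N, time in s.
With the tool pointing down it reaches from about 300 to 775 mm from the base axis. Payload 14.6 kg.
Tool frame: the origin (TCP) lies on the centre line of the jaws, within the pads' length; the fingertips stand 19 mm ahead of it and the grasp point (between the pads) is the TCP (bot.tip_reach is the distance from the TCP to the fingertips, in mm); y points along the fingers, x is the direction in which the jaws open and shut, and the axes are right-handed (so a half turn about y gives the same grasp; the last joint's range is limited). The gripper opens to 85 mm and grips with 20 to 120 N. Pads are 22 mm wide; open, the fingers measure 114 mm over their backs; the gripper's body (76 mm by 85 mm) begins 54 mm behind the grasp point. The pads swing forward as they close: fully open they stand 13 mm farther back than shut.
Start: joints at [1.223, 0.3, 1.521, -0, 1.321, -0.067], TCP at [152.416, 528.45, 250.281] pointing down, gripper open.
Joint ranges: [-3.03, 3.03], [-0.79, 2.21], [0.23, 2.52], [-1.04, 4.18], [0, 3.07], [-2.55, 2.55]. Speed limits (rad/s): [2.22, 2.22, 2.57, 3.14, 3.14, 3.14].

## Interface

Orientations are given as a unit quaternion [w, x, y, z].
In Python, from rig import bot gives the robot as it stands. Calls block until the motion is done:
- bot.move_to(position, orientation): joint-space move of the TCP to a pose.
- bot.servo_line(position, attitude=None, speed=150, until_force=None): straight line of the TCP; attitude=None keeps the orientation; speed is the mean speed in mm/s. With until_force (N) it stops when the force on the tool has changed by that much, and returns True; else False.
- bot.move_joints(angles): joint-space move.
- bot.move_gripper(opening, grip_force=None): finger opening in mm; grip_force is the grip in N (None keeps the last); returns when the fingers have stopped.
- bot.dwell(seconds).
- bot.ik(position, orientation): joint angles nearest the present ones, or None.
- bot.read_state(): the state.
- bot.read_camera(name): name is "scene" or "side" or "wrist"; returns a dict with "image" (480x640x3 uint8, blue, green, red), "depth" (480x640 float32, mm along the optical axis (not along the pixel's ray), 0 where there is no reading), "fovy" (degrees; the focal length in pixels is half the picture's height over the tangent of half this angle, whatever the lens; pixels are square), "cx", "cy" (the principal point, pixels), "k1" (the pictures are not rectified: a ray, as slopes to the right and down, at radius r is drawn at 1 + k1 r^2 times it, then the intrinsics apply), "eye" and "attitude" of the camera in the world; the wrist camera has in their place "mount" (4x4, takes a point from camera to tool coordinates, whose origin is the TCP and whose axes are the tool frame's). Camera axes: x right, y down, z forward; pixel columns grow to the right and rows downward; lengths in mm; the calibration is good to about 2 mm. A picture is of the moment at which its call begins: read the wrist's pose just before it.
A pose or a line that the arm cannot do raises bot.MotionError and nothing moves.
- bot.finish_job(): hands the job in, once; it reports no verdict.
The state is a dict: "clock": time; "joint_positions": joint angles; "qvel": joint speeds; "effort": joint torques, N m; "ee_pos": TCP position; "tool_rot": TCP orientation; "ft_force": force on the tool from outside, world axes, zero at the start; "moment": the same for the moment, N m; "grip_width": finger opening in mm.
Only numpy, scipy, OpenCV 4.12 (cv2) and the standard library are available. Lean on these libraries where they do the work, as an engineer would, in place of code of your own. Each camera call takes 0.05 s, during which the arm holds its last target.

## Task

Two identical grey steel dry-storage chests stand on the restorer's bench. One was left loose: its lid stands several millimetres proud at the front and the T-handle latch on its lid lies roughly crosswise (along the lid's hinge), while the other's handle points from front to hinge. Turn the loose chest's T-handle clockwise (seen from above) about a quarter turn to its stop, so that the lid is drawn tight on its gasket, then let go; leave the other chest latched.

Things in the scene. Friction and masses are not known exactly. Their poses are not given: they have to be found in the camera images.
- latch_a_grip (a point): Centre of the loose chest's dark steel T-bar: 90 mm long, 14 wide, 18 high, on a 14 mm round stem. On the turning axis, 38 mm above the lid's top face, about 175 mm above the bench, 55 mm behind the lid's front edge, midway across. z: up the axis, within 3 degrees of vertical; y: along the bar, turning with it. Sinks about 7 mm over the quarter turn. Nothing else stands on this lid.
- latch_a (a joint): Turn of the loose chest's T-handle, rad, growing clockwise seen from above: 0 is crosswise (bar parallel to the hinge), 1.571 is the stop (bar pointing from front to hinge, lid tight). It starts between 0.1 and 0.5. It stays where it is left and takes about 0.15 to 0.25 Nm to turn.
- hatch_a (a joint): Draw of the loose chest's lid (hinged at the side away from the robot, 230 x 250 mm, on a chest 220 x 240 mm fixed to the bench) down on its springy gasket, rad: 0 is loose, front edge 10 mm proud; 0.045 is fully tight and level. The latch draws it in proportion to its turn.
- latch_b (a joint): Turn of the other chest's T-handle, rad, same sense and shape: it starts at its stop near 1.571 with its lid tight and must stay there. That chest stands beside the first, either left or right, the two handles at least 250 mm apart; a small brass ring lies on the bench before it.

How it is judged:
By the outcome, as a careful person would: the job done as asked, in the order asked, and still so for the second after the job is handed in, with the robot touching nothing.
It also fails if it takes over 32 s, if anything falls off the work surface, if the arm or the gripper's body presses on something with over 40 N, if the wrist force passes 120 N, or if a joint passes its speed limit or range.

## Working session

There is one attempt and no reset: what is moved stays moved. The work goes in short steps, each a Python script; the robot and the scene stay as the last script left them, time stands still between calls to the robot, and variables do not carry over. Pictures are saved under pics/ and viewed, and the job is handed in when it is done.

```bash
mkdir -p pics; ls; python3 - <<'E'
from rig import bot
import cv2,numpy as np,pickle
s=bot.read_state();print(s)
d={}
for n in("scene","side","wrist"):
    c=bot.read_camera(n);d[n]=c;cv2.imwrite(f"pics/{n}0.png",c["image"])
    print(n,{k:v for k,v in c.items() if k not in("image","depth")})
pickle.dump((s,d),open("c0.pkl","wb"))
E
```

```text
pics
{'clock': 0.0, 'joint_positions': array([ 1.22339430e+00,  3.00449575e-01,  1.52160423e+00, -2.39283009e-05,
        1.32071292e+00, -6.65831664e-02]), 'qvel': array([ 9.78195563e-04, -1.16023085e-03,  6.35244252e-04,  6.30642714e-04,
       -1.14376887e-05,  1.36673116e-03]), 'effort': array([ 1.19468303e-03, -5.43500948e+01, -3.61795878e+01, -2.69487703e-05,
        4.03249695e-03, -1.28480394e-05]), 'ee_pos': array([152.35096463, 528.24518127, 249.72331835]), 'tool_rot': array([-0.5648185 ,  0.56528609,  0.42476363, -0.42544983]), 'ft_force': array([-0.24434207, -0.27799477, -0.00457569]), 'moment': array([ 0.0087626 , -0.02797271, -0.04762187]), 'grip_width': 85.4050957378799}
scene {'fovy': 51.19405890145988, 'cx': 320.2021671583866, 'cy': 254.46008145933865, 'k1': -0.09633945658757952, 'eye': array([1152.71437694,   -6.4166836 ,  964.91780325]), 'attitude': array([-0.21328506,  0.66970837,  0.67906737, -0.21181995])}
side {'fovy': 50.68864406376072, 'cx': 325.0834844893039, 'cy': 244.39840414646235, 'k1': -0.03554562452235521, 'eye': array([ 340.93158558, -523.33226395,  858.11228099]), 'attitude': array([-0.33436965,  0.90869309, -0.23153006,  0.09416808])}
wrist {'fovy': 67.07886233444613, 'cx': 319.5531964648356, 'cy': 235.2953598783044, 'k1': -0.07467221922569037, 'mount': array([[ 9.99999754e-01, -9.81543583e-05,  6.93816110e-04,
         6.96046529e-02],
       [-6.91909875e-04, -2.94871066e-01,  9.55536800e-01,
        -1.24384079e+02],
       [ 1.10796194e-04, -9.55537045e-01, -2.94871061e-01,
         7.63932007e+01],
       [ 0.00000000e+00,  0.00000000e+00,  0.00000000e+00,
         1.00000000e+00]])}
```

View pics/scene0.png

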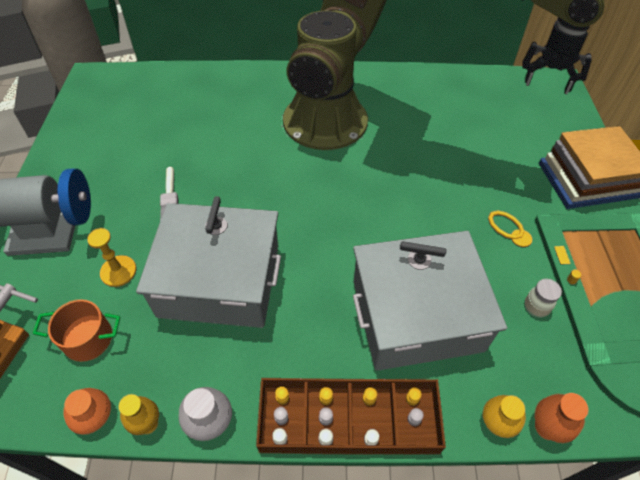

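View pics/side0.png

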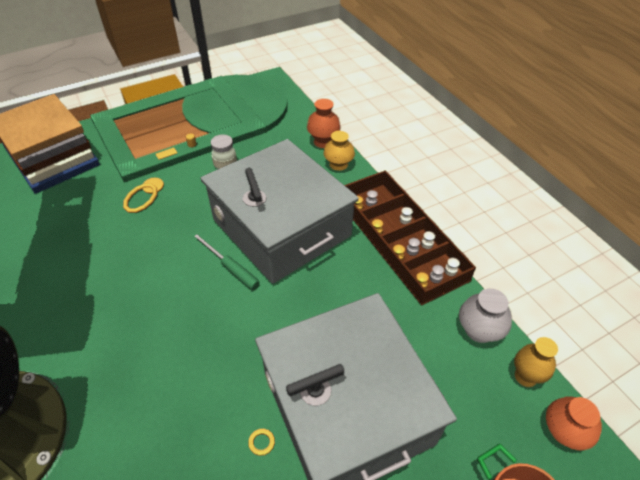

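View pics/wrist0.png

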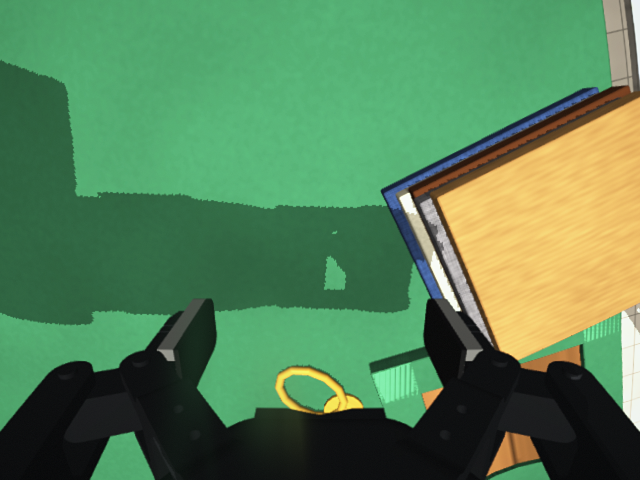

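Scene view: the chest on the right (+y) has a crosswise bar at about (402,246)–(445,252), so it is the loose one. The left chest's bar, around (214,215), points front to hinge. A plain brass ring lies in front of that chest in the side view at (261,440), which fits. Next I'll segment the bars in depth.

```bash
cat > h.py <<'E'
import numpy as np,cv2
from scipy.spatial.transform import Rotation as R
def rot(q): return R.from_quat([q[1],q[2],q[3],q[0]]).as_matrix()
def quat(M): x,y,z,w=R.from_matrix(M).as_quat(); return np.array([w,x,y,z])
def cloud(c,st=None):
    h,w=c["depth"].shape; f=h/2/np.tan(np.radians(c["fovy"])/2)
    v,u=np.mgrid[:h,:w].astype(float)
    K=np.array([[f,0,c["cx"]],[0,f,c["cy"]],[0,0,1]])
    p=np.stack([u.ravel(),v.ravel()],1)[:,None]
    n=cv2.undistortPoints(p,K,np.array([c["k1"],0,0,0.]))[:,0]
    d=c["depth"].ravel()[:,None]
    P=np.hstack([n*d,d])
    if "mount" in c:
        P=P@c["mount"][:3,:3].T+c["mount"][:3,3]
        P=P@rot(st["tool_rot"]).T+st["ee_pos"]
    else: P=P@rot(c["attitude"]).T+c["eye"]
    P[d[:,0]==0]=np.nan
    return P.reshape(h,w,3)
E
python3 - <<'E'
import pickle,numpy as np,cv2
from h import *
s,d=pickle.load(open("c0.pkl","rb"))
for n in("scene","side"):
    P=cloud(d[n]); im=d[n]["image"].max(2)
    for nm,ys in(("A",(0,400)),("B",(-450,0))):
        m=(P[...,2]>158)&(P[...,2]<200)&(P[...,0]>250)&(P[...,0]<650)&(P[...,1]>ys[0])&(P[...,1]<ys[1])&(im<80)
        q=P[m]; c=np.median(q,0); q=q[np.linalg.norm(q-c,axis=1)<70]
        rr=cv2.minAreaRect(q[:,:2].astype(np.float32))
        top=q[q[:,2]>np.percentile(q[:,2],60)]
        e=np.linalg.svd(top[:,:2]-top[:,:2].mean(0))[2][0]
        print(n,nm,len(q),rr,"mean",q.mean(0),"z",np.percentile(q[:,2],[2,50,98]),"dir",e)
        v,u=np.nonzero(m);print(u.min(),u.max(),v.min(),v.max())
        # lid
        L=(P[...,2]>110)&(P[...,2]<155)&(P[...,0]>250)&(P[...,0]<750)&(P[...,1]>ys[0])&(P[...,1]<ys[1])
        l=P[L]; A=np.c_[l[:,:2],np.ones(len(l))]
        for _ in range(5):
            k=np.linalg.lstsq(A,l[:,2],rcond=None)[0]; r=np.abs(A@k-l[:,2]); ok=r<4; l=l[ok];A=A[ok]
        print("  lid",k,cv2.minAreaRect(l[:,:2].astype(np.float32)),len(l))
E
```

```text
scene A 212 ((588.2247924804688, 189.5283203125), (86.4118881225586, 7.940270900726318), 80.3121337890625) mean [589.30274563 189.16955591 176.12006654] z [160.80082611 177.05312258 183.67581998] dir [0.16952836 0.98552531]
400 444 245 256
  lid [-3.52380214e-02 -5.87851251e-03  1.58058625e+02] ((641.4598388671875, 201.7543487548828), (232.41932678222656, 249.7593536376953), 10.562239646911621) 11626
scene B 127 ((502.36431884765625, -226.08030700683594), (9.986102104187012, 85.71299743652344), 80.45598602294922) mean [ 508.31181007 -226.62996718  172.33572932] z [161.9863776  173.35466573 178.68246775] dir [ 0.99442323 -0.10546297]
206 220 198 233
  lid [-3.93985638e-03 -2.75398285e-04  1.32681135e+02] ((558.6663818359375, -235.5312957763672), (251.73562622070312, 233.39495849609375), 85.49476623535156) 10621
side A 186 ((582.6990356445312, 185.28121948242188), (84.96621704101562, 11.777018547058105), 81.32569885253906) mean [581.00808255 179.26853888 179.90122339] z [168.675174   181.68497504 185.02111775] dir [-0.18157912 -0.98337634]
246 261 169 201
  lid [-3.24135878e-02 -4.19482867e-03  1.55467421e+02] ((642.2018432617188, 198.39874267578125), (231.6610565185547, 254.61643981933594), 9.403491973876953) 8102
side B 392 ((497.11029052734375, -233.1500244140625), (13.411650657653809, 86.60926055908203), 83.99948120117188) mean [ 498.07358387 -236.89632946  172.29186818] z [163.00962247 173.58484364 178.29500131] dir [-0.99724774  0.0741414 ]
287 343 365 395
  lid [ 3.74192854e-04 -1.99139003e-03  1.29513279e+02] ((558.2623901367188, -236.8579864501953), (251.18997192382812, 229.93841552734375), 85.18132781982422) 21084
```

```bash
cat >> h.py <<'E'
def att(psi,sgn=1,tilt=None):
    # psi: bar direction angle in world xy; tool y down, tool z along sgn*bar
    y=np.array([0,0,-1.]); z=sgn*np.array([np.cos(psi),np.sin(psi),0]); x=np.cross(y,z)
    return quat(np.stack([x,y,z],1))
E
python3 - <<'E'
from rig import bot
from h import *
import pickle
C=np.array([584,187.5,0.])
for s in(1,-1):
    for a in(80,45,10,5):
        for z in(300,176): print(s,a,z,bot.ik(C+[0,0,z],att(np.radians(a),s)))
E
```

```text
1 80 300 [ 2.50959030e-01  4.14319226e-01  1.25271032e+00 -4.44089210e-16
  1.47456311e+00  4.25491955e-01]
1 80 176 [ 2.50959030e-01  5.05256027e-01  1.41241556e+00 -4.44089210e-16
  1.22392107e+00  4.25491955e-01]
1 45 300 [0.25095903 0.41431923 1.25271032 0.         1.47456311 1.03635719]
1 45 176 [0.25095903 0.50525603 1.41241556 0.         1.22392107 1.03635719]
1 10 300 [ 2.50959030e-01  4.14319226e-01  1.25271032e+00 -4.44089210e-16
  1.47456311e+00  1.64722243e+00]
1 10 176 [ 2.50959030e-01  5.05256027e-01  1.41241556e+00 -4.44089210e-16
  1.22392107e+00  1.64722243e+00]
1 5 300 [ 2.50959030e-01  4.14319226e-01  1.25271032e+00 -4.44089210e-16
  1.47456311e+00  1.73448889e+00]
1 5 176 [ 2.50959030e-01  5.05256027e-01  1.41241556e+00 -4.44089210e-16
  1.22392107e+00  1.73448889e+00]
-1 80 300 None
-1 80 176 None
-1 45 300 [ 2.50959030e-01  4.14319226e-01  1.25271032e+00 -4.44089210e-16
  1.47456311e+00 -2.10523546e+00]
-1 45 176 [ 2.50959030e-01  5.05256027e-01  1.41241556e+00 -4.44089210e-16
  1.22392107e+00 -2.10523546e+00]
-1 10 300 [ 2.50959030e-01  4.14319226e-01  1.25271032e+00 -4.44089210e-16
  1.47456311e+00 -1.49437022e+00]
-1 10 176 [ 2.50959030e-01  5.05256027e-01  1.41241556e+00 -4.44089210e-16
  1.22392107e+00 -1.49437022e+00]
-1 5 300 [ 2.50959030e-01  4.14319226e-01  1.25271032e+00 -4.44089210e-16
  1.47456311e+00 -1.40710376e+00]
-1 5 176 [ 2.50959030e-01  5.05256027e-01  1.41241556e+00 -4.44089210e-16
  1.22392107e+00 -1.40710376e+00]
```

```bash
python3 - <<'E'
from rig import bot
from h import *
import pickle
bot.move_to([584,187.5,290],att(np.radians(80)))
bot.dwell(0.3)
s=bot.read_state();c=bot.read_camera("wrist");pickle.dump((s,c),open("c1.pkl","wb"))
print(s["clock"],s["ee_pos"],s["ft_force"],s["moment"])
cv2.imwrite("pics/w1.png",c["image"])
P=cloud(c,s);im=c["image"].max(2)
m=(P[...,2]>158)&(P[...,2]<195)&(abs(P[...,0]-584)<70)&(abs(P[...,1]-187)<80)&(im<90)
q=P[m];print(len(q),q.mean(0),cv2.minAreaRect(q[:,:2].astype(np.float32)),np.percentile(q[:,2],[2,50,98]))
cv2.imwrite("pics/m1.png",m*255)
E
```

```text
2.4417 [583.88037636 187.81558331 290.01750233] [0.85870342 0.02382668 0.11115323] [ 0.02733955 -0.05563242 -0.00285904]
2428 [582.62103976 193.74475186 182.796083  ] ((582.31005859375, 192.3563232421875), (88.35111236572266, 13.95596694946289), 80.19581604003906) [179.040286   183.1251     184.82418779][ WARN:0@5.461] global loadsave.cpp:1063 imwrite_ Unsupported depth image for selected encoder is fallbacked to CV_8U.
```

View pics/w1.png

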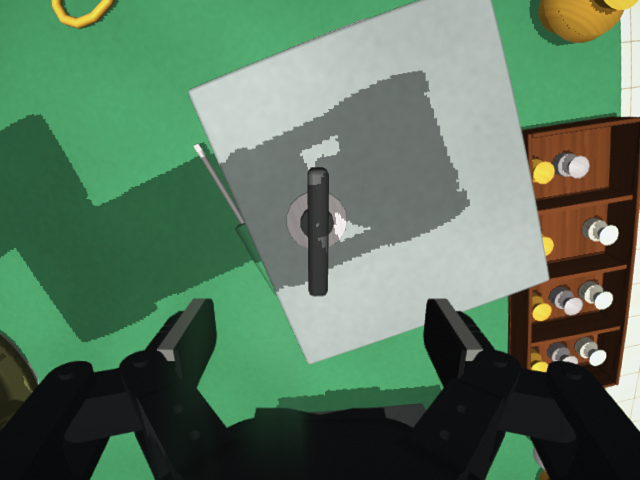

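View pics/m1.png

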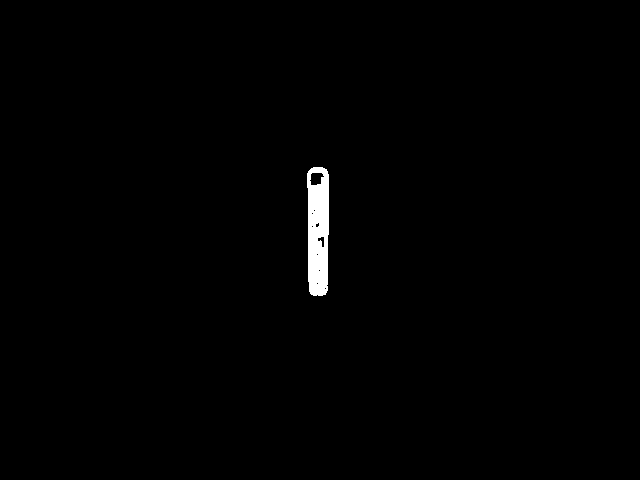

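The wrist view shows the bar upright at u≈318, v 168–296, which puts its centre at (582,192). The other cameras gave y of 185–189. I'll take two opposite wrist yaws and average them to cancel the mount bias.

```bash
cat >> h.py <<'E'
def bar(c,s,x0=584,y0=190,lo=160):
    P=cloud(c,s);im=c["image"].max(2)
    m=(P[...,2]>lo)&(P[...,2]<195)&(abs(P[...,0]-x0)<70)&(abs(P[...,1]-y0)<70)&(im<100)
    q=P[m]; q=q[q[:,2]>np.percentile(q[:,2],50)-6]
    return len(q),cv2.minAreaRect(q[:,:2].astype(np.float32)),np.percentile(q[:,2],[2,50,98])
E
python3 - <<'E'
from rig import bot
from h import *
import pickle
for a in(170,-10):
    bot.move_to([584,189,290],att(np.radians(a)))
    bot.dwell(0.3)
    s=bot.read_state();c=bot.read_camera("wrist");pickle.dump((s,c),open(f"c2_{a}.pkl","wb"))
    print(a,s["clock"],s["ee_pos"],bar(c,s))
    cv2.imwrite(f"pics/w2_{a}.png",c["image"])
E
```

```text
170 4.1917 [584.00761565 189.0015944  289.99917249] (2443, ((581.6796264648438, 192.11758422851562), (89.12750244140625, 13.784660339355469), 79.85135650634766), array([177.64695577, 183.05978084, 184.8268813 ]))
-10 7.1917 [584.00036028 188.9817965  289.9824817 ] (2387, ((581.9970703125, 190.9986114501953), (89.48577117919922, 14.665329933166504), 79.87561798095703), array([178.45120486, 183.11180604, 184.96393231]))
```

View pics/w2_-10.png

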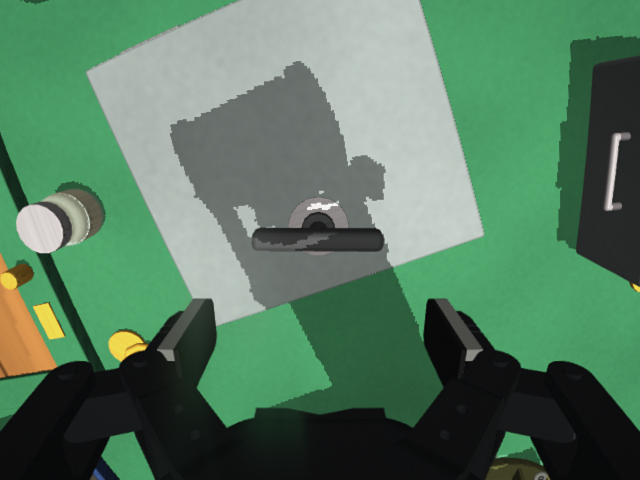

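The two views agree: centre ≈ (581.9, 191.6), bar at 80°, top at 184 and so centre at 175, which matches the stated 175. The chest's yaw is about 10°, so the latch starts near 0.35 and the stop is at a bar angle of about 10°. Next is the grasp.

```bash
python3 - <<'E'
from rig import bot
from h import *
C=np.array([581.9,191.6,176.])
bot.move_to([C[0],C[1],290],att(np.radians(80)))
bot.move_gripper(55)
print(bot.servo_line(C,speed=100,until_force=12))
s0=bot.read_state();print(s0["clock"],s0["ee_pos"],s0["ft_force"],s0["moment"])
bot.move_gripper(0,grip_force=60)
s=bot.read_state();print(s["clock"],s["ee_pos"],s["ft_force"],s["moment"],s["grip_width"])
c=bot.read_camera("wrist");cv2.imwrite("pics/g1.png",c["image"])
E
```

```text
False
10.3417 [582.15846711 191.6630691  176.72503728] [ 0.23893843 -0.86311656 -0.21523553] [0.00205031 0.04979773 0.02230319]
10.7917 [582.88981325 191.44422151 176.5845167 ] [10.29924558 -0.21709036 -0.35713798] [ 0.02509134 -0.74398185 -0.03538962] 13.058495332285004
```

View pics/g1.png

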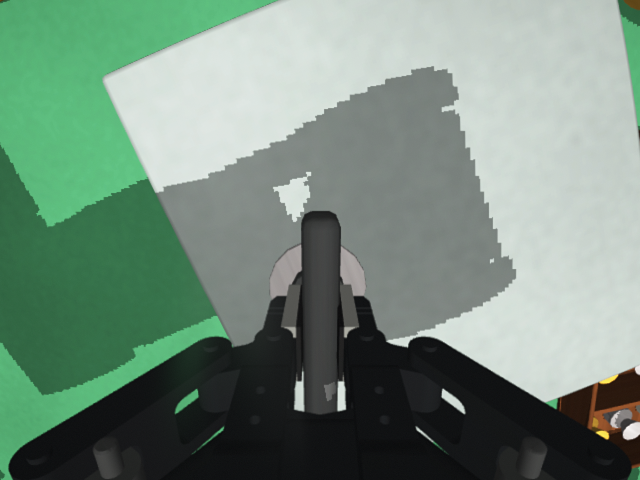

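The bar is gripped (13.1 mm between the pads), with a mild 10 N side load from an offset of about 1 mm. I'll turn in small steps and shift the centre to relieve that side force as I go.

```bash
python3 - <<'E'
from rig import bot
from h import *
C=np.array([582.7,191.5,176.5]); ex=np.array([np.cos(np.radians(10)),np.sin(np.radians(10)),0]); corr=np.zeros(3)
for t in np.arange(8,65,8):
    f=t/70
    p=C+corr+[0,0,-5.7*f]-1.2*f*ex
    q=bot.ik(p,att(np.radians(80-t)))
    bot.move_joints(q)
    s=bot.read_state();F=s["ft_force"]
    print(t,round(s["clock"],2),s["ee_pos"].round(1),F.round(1),s["moment"].round(2),round(s["grip_width"],1))
    corr[:2]+=np.clip(F[:2]/14*0.6,-1,1); corr[2]+=np.clip(F[2]/20*.5,-1,1)
    if np.abs(F).max()>35 or abs(s["moment"][2])>2: print("stop");break
E
```

```text
8 11.1 [582.9 191.4 175.9] [ 5.8  1.5 -1.3] [ 0.07 -0.25 -0.14] 12.8
16 11.36 [582.8 191.3 175.3] [ 2.8 -2.3  0.3] [-0.29 -0.09 -0.17] 12.7
24 11.62 [582.7 191.2 174.6] [ 2.  -2.5 -0.8] [-0.4  -0.04 -0.11] 13.0
32 11.88 [582.5 191.1 173.9] [ 0.7 -4.2 -0. ] [-0.64  0.05 -0.13] 13.0
40 12.13 [582.4 191.  173.2] [-0.8 -2.3  0. ] [-0.61  0.   -0.07] 13.1
48 12.39 [582.3 190.9 172.5] [-1.1 -3.2  1. ] [-0.76 -0.02 -0.12] 12.8
56 12.65 [582.1 190.8 171.9] [-1.3 -2.3 -0.8] [-0.76 -0.14 -0.11] 12.9
64 12.91 [581.9 190.6 171.2] [-1.8 -2.5 -0.4] [-0.82 -0.23 -0.06] 13.2
```

```bash
python3 - <<'E'
from rig import bot
from h import *
s=bot.read_state()
C=np.array([581.9,190.6,171.])
for t in np.arange(66,80.1,2):
    p=C+[0,0,-5.7*(t-64)/70]
    bot.move_joints(bot.ik(p,att(np.radians(80-t))))
    s=bot.read_state();F=s["ft_force"];M=rot(s["tool_rot"])
    print(t,round(s["clock"],2),s["ee_pos"].round(1),F.round(1),s["moment"].round(2),round(s["grip_width"],1),"psi",np.degrees(np.arctan2(M[1,2],M[0,2])).round(2))
    if np.abs(F).max()>35 or abs(s["moment"][2])>.7: print("stop");break
bot.dwell(.2);s=bot.read_state();print(s["moment"],s["ft_force"])
c=bot.read_camera("wrist");cv2.imwrite("pics/g2.png",c["image"])
E
```

```text
66.0 13.16 [581.9 190.7 171. ] [-2.9 -4.   1.5] [-0.87 -0.03  0.05] 12.7 psi 14.27
68.0 13.41 [581.9 190.6 170.8] [-3.4 -3.1  2. ] [-0.95  0.06  0.03] 13.2 psi 12.16
70.0 13.66 [581.9 190.6 170.8] [-4.8 -4.   3.6] [-0.79  0.27  0.03] 13.2 psi 10.15
72.0 13.91 [581.8 190.7 170.7] [-4.2 -4.6  4.9] [-0.73  0.49  1.16] 13.0 psi 8.24
stop
[-0.7578426   0.53687139  1.13070459] [-3.99001663 -4.54629806  4.66945561]
```

View pics/g2.png

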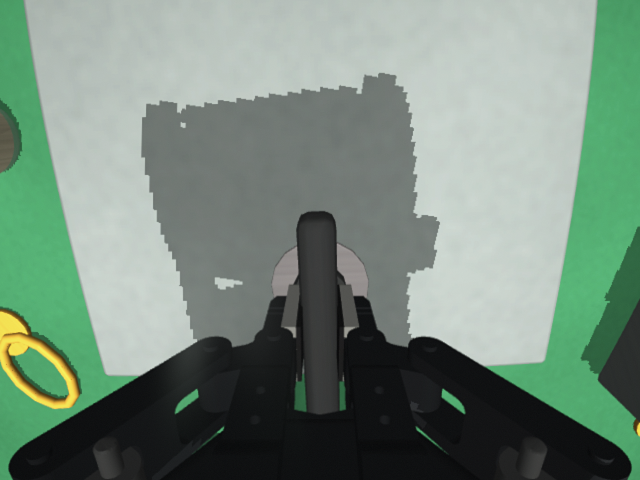

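The moment jumped to 1.15 Nm at a bar angle of about 9°, so this is the stop. The picture shows the bar square to the lid's front edge. I'll release, lift away and check.

```bash
python3 - <<'E'
from rig import bot
from h import *
bot.move_gripper(50)
s=bot.read_state();p=s["ee_pos"].copy();p[2]=290
bot.servo_line(p,speed=120)
bot.dwell(.3)
s=bot.read_state();c=bot.read_camera("wrist");print(s["clock"],s["ft_force"],s["grip_width"],bar(c,s))
cv2.imwrite("pics/e_w.png",c["image"])
P={"wrist":cloud(c,s)}
for n in("scene","side"):
    c=bot.read_camera(n);cv2.imwrite(f"pics/e_{n}.png",c["image"]);P[n]=cloud(c)
for n,Q in P.items():
    L=(Q[...,2]>110)&(Q[...,2]<155)&(Q[...,0]>510)&(Q[...,0]<770)&(Q[...,1]>40)&(Q[...,1]<360)
    l=Q[L];A=np.c_[l[:,:2]-[582,190],np.ones(len(l))]
    for _ in range(6):
        k=np.linalg.lstsq(A,l[:,2],rcond=None)[0]; ok=np.abs(A@k-l[:,2])<3; l=l[ok];A=A[ok]
    print(n,k,cv2.minAreaRect(l[:,:2].astype(np.float32)))
E
```

```text
16.05 [-0.51692397 -1.21304176 -0.31562086] 49.92057329198841 (2332, ((580.7447509765625, 191.20396423339844), (88.705078125, 14.018387794494629), 10.262304306030273), array([173.73529439, 177.31881764, 178.93730112]))
wrist [-7.04601957e-04  6.20539320e-04  1.30842462e+02] ((636.7207641601562, 201.47274780273438), (224.4846649169922, 249.80282592773438), 10.196676254272461)
scene [-1.42220460e-03 -1.39487529e-05  1.30510201e+02] ((640.7732543945312, 201.2716522216797), (230.26080322265625, 250.76258850097656), 10.18294620513916)
side [4.58401291e-04 1.23152909e-03 1.29957555e+02] ((642.2222290039062, 198.39865112304688), (230.93414306640625, 254.1073760986328), 9.923259735107422)
```

View pics/e_w.png

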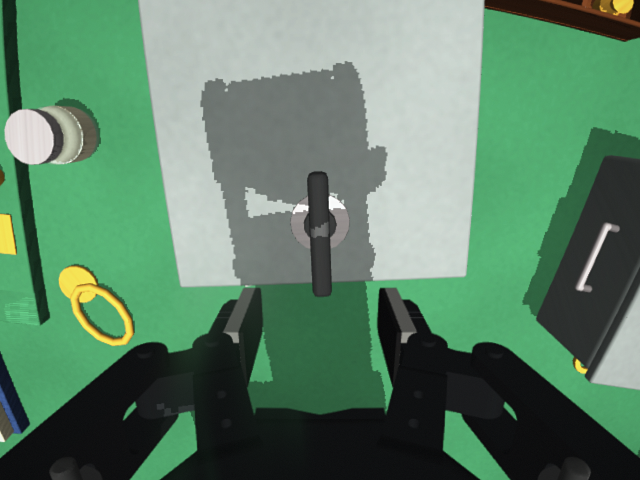

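View pics/e_side.png

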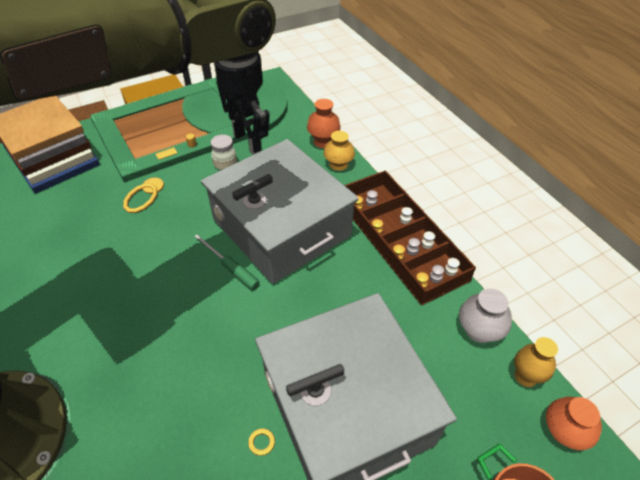

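The bar is at 10.26° against a lid yaw of 10.1°, and the lid is level (slope about 0.001). The other chest's handle hasn't moved and nothing touches the robot, so I'm handing in.

```bash
python3 -c "
from rig import bot
bot.finish_job()"
```

```text
the job is handed in; nothing more can be done
```

I turned the loose chest's T-handle (the +y chest) clockwise about 70° to its stop, then let go, lifted clear and handed the job in. The last check was at about 16 s, against the 32 s limit.

- **Stop:** the turning moment jumped to about 1.15 Nm at a bar angle of about 9°, as expected at the stop.
- **After release:** the bar lies at 10.3° and the lid's yaw is 9.9–10.2°, so the handle points from front to hinge. The lid's slope is about 0.001, down from about 0.035, and the bar sank about 6 mm, so the lid is drawn tight.
- **Other chest:** its handle and the brass ring look unmoved in the side view; I did not measure them again.
- **Forces:** no wrist force I read exceeded about 10 N, and the arm touched nothing when I handed in.
- **Disagreements:**
  - The first bar-centre estimates differed by up to 7 mm in y between cameras. Two opposite wrist views settled it.
  - The moment read slightly negative during most of the turn, where I expected about +0.2 Nm. I didn't find out why.

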